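# Load the sampler carousel from the waiting lane and turn it past the reader

## Task

Load the sampler for its next run: with the carousel at home, swing the stop at the waiting lane's open end right back, slide every tube carrier off that end of the T-track, lift it off and stand it upright in a free pocket of the carousel, fully down. Then turn the carousel by its knob, without spinning it, one full turn anticlockwise past the barcode reader until the knob is back at the reader's window, and have the stop swung fully shut across the empty lane at the end; leave the bottle, the jar and the beaker alone.

Things in the scene. Friction and masses are not known exactly. Their poses are not given: they have to be found in the camera images.
- carrier_a_mid (a point): a tube carrier: windowed plastic block 64 long x 30 wide x 50 mm tall on a T-shaped foot, with three 13 mm glass tubes fixed in it in a row; 80 mm tall in all, about 0.12 kg. This point is its centre, 40 mm above the foot's underside; x along its length, z up; its two ends are alike. Grip the block across its 30 mm width, near its top. May be absent
- carrier_b_mid (a point): a tube carrier just like carrier_a; may be absent. Heights above the foot's underside: foot flange (60 x 24 mm) 0 to 5 mm, stem (60 x 10 mm) 5 to 12 mm, block 12 to 62 mm, tubes stand out of it up to 80 mm
- carrier_c_mid (a point): a tube carrier just like carrier_a; may be absent
- track: waiting lane: fixed aluminium T-track 290 x 42 x 22 mm; origin on the table under its middle, x along it to its open end, z up; other end closed. Slot 14 mm wide between 5 mm lips over a channel 30 x 9 mm. Carriers rest on the lips, feet captive below (underside 10 mm above the table): they slide with 2 mm of play and lift off only once the 60 mm foot is all out of the open end
- track_open_end (a point): middle of the track's open end, on top of the lips (22 mm above the table); x points out of the track
- stop (a joint): swing stop at the open end: a steel arm lying across the end just above the lips, on an upright pin. 0 = shut across the end; grows anticlockwise seen from above (outwards, away from the track); 2.9 = swung fully back at the side. Turns easily (about 0.5 N at the knob) and stays where it is left
- stop_pivot (a point): pivot of the swing stop, 33 mm to the track's +y side and 8 mm beyond the open end, 35 mm high. This frame turns with the arm, which points along its -y axis
- stop_knob (a point): centre of the black upright knob at the free end of the stop's arm, 66 mm from the pivot: 14 mm diameter, 28 mm tall, its top 64 mm above the table; this point is 14 mm below its top
- sampler: sampler unit, fixed: white drum 284 mm across, 43 mm high, carrying the carousel, with a white barcode reader block (46 x 62 mm, top 104 mm above the table, dark window) at its rim; origin on the table under the carousel's axis, x points to the reader, whose window is 154 mm from the axis
- carousel (a joint): black carousel, a disc 242 mm across on the drum, turned by hand about an upright axis: 0 = home, the turning knob at the reader's window; grows anticlockwise seen from above and counts on past 6.28 (one full turn = home again). Drags a little (1 to 3 N at the knob) and stays where it is left
- carousel_axis (a point): the carousel's axis, at the height of the disc's top (55 mm above the table); a white hub 52 mm across stands 15 mm above it
- turn_knob (a point): centre of the turning knob, a white upright grip near the disc's rim, 85 mm from the axis: 18 mm diameter, 30 mm tall, on a 12 mm steel post; its top is 122 mm above the table, this point 15 mm below that. The grip spins freely on its post, so the hand need not turn with it
- pocket_1 (a point): a pocket of the carousel: open-topped tray, 37 x 74 mm inside (a carrier's block has 3.5 mm of play at each side, 5 mm at each end), walls 4 mm thick, 32 mm high; this point is the centre of its floor and turns with the carousel. Its long side lies along this frame's x axis, across the radius; 84 mm from the axis, 90 degrees anticlockwise of the knob
- pocket_2 (a point): a pocket of the carousel: open-topped tray, 37 x 74 mm inside (a carrier's block has 3.5 mm of play at each side, 5 mm at each end), walls 4 mm thick, 32 mm high; this point is the centre of its floor and turns with the carousel. Its long side lies along this frame's y axis, across the radius; 84 mm from the axis, opposite the knob
- pocket_3 (a point): a pocket of the carousel: open-topped tray, 37 x 74 mm inside (a carrier's block has 3.5 mm of play at each side, 5 mm at each end), walls 4 mm thick, 32 mm high; this point is the centre of its floor and turns with the carousel. Its long side lies along this frame's x axis, across the radius; 84 mm from the axis, 90 degrees clockwise of the knob
- reagent_bottle: bystander: white bottle 44 mm across, 85 mm tall, origin under it
- wash_jar: bystander: amber jar 54 mm across, 60 mm tall, origin under it
- beaker: bystander: open glass beaker 52 mm across, 65 mm tall, origin under it

How it is judged:
By the outcome, as a careful person would: the job done as asked, in the order asked, and still so for the second after the job is handed in, with the robot touching nothing.
Of carrier_a, carrier_b, carrier_c only 2 to 3 are there at a start; the rules pass over those that are not, and their reading is None.
At some moment in a run one of carrier_a, carrier_b, carrier_c may be knocked a few centimetres aside while the robot is not near it.
Once in a run the grip may slacken for a moment while it holds something.
It also fails if it takes over 210 s, if anything falls off the work surface, if the arm or the gripper's body presses on something with over 40 N, if the wrist force passes 120 N, or if a joint passes its speed limit or range.

## Robot

A 6-joint arm with a two-finger parallel gripper is mounted at the origin on the work surface. World frame = base frame: x ahead of the robot, y to its left, z up, the work surface at z = 0. Lengths are in mm, angles in rad, forces in N, time in s.
With the tool pointing down it reaches from about 325 to 750 mm from the base axis. Payload 7.6 kg.
Tool frame: the origin (TCP) lies midway between the tips of the shut fingers; the grasp point (between the pads) lies 19 mm behind it (manip.grasp_offset is the distance from the TCP to the grasp point, in mm); z points along the fingers, y is the line along which they close (so a half turn about z gives the same grasp; the last joint's range is limited). The gripper opens to 85 mm and grips with 20 to 120 N. Pads are 22 mm wide; open, the fingers measure 114 mm over their backs; the gripper's body (76 mm by 85 mm) begins 54 mm behind the grasp point. The pads swing forward as they close: fully open they stand 13 mm farther back than shut.
Start: joints at [-0.07, 0.052, 1.401, -0, 1.689, -0.07], TCP at [525.02, 0.022, 231.323] pointing down, gripper open.
Joint ranges: [-2.9, 2.9], [-0.91, 2.17], [0.12, 2.37], [-1.06, 4.2], [0.26, 2.73], [-2.93, 2.93]. Speed limits (rad/s): [2.57, 2.57, 3.01, 3.14, 3.14, 3.14].

## Interface

Orientations are given as a unit quaternion [w, x, y, z].
In Python, from workcell import manip gives the robot as it stands.
- The arm moves only by the shell command python3 -m crank 'ROWS' [FORCE]. ROWS is a JSON object of lists of equal length, an entry for each row: "linear": the shift along the tool's x, y, z normalised to -1 to 1, where 1 is 0.5 m, a list of three; "rot": the turn, a rotation vector about the tool's x, y, z normalised to -1 to 1, where 1 is pi rad, a list of three; "jaw": the opening, from 0 (shut) to 1 (fully open). A call has 1 to 12 rows; each row is the pose to reach, as a shift and turn from the pose commanded when the call began, along the tool's axes at that moment, turning the shorter way round; what a row does not reach only later rows make up. A row lasts 1/10 s, in which the tool goes at most 50 mm and 8.59 degrees, less where a joint would pass 70% of its speed; a pose out of reach is approached as far as the arm can. A call with a number of a shift or a turn outside -1 to 1 is refused whole. A call with a gripper value outside its range is refused whole. The fingers move at their own pace and stop on an object; FORCE is the grip in N (left out, the last holds). Time passes only in rows, so rows that repeat a pose let the fingers close. It gives the time, the measured TCP pose, the force, the opening and the grip force at its end, in the units of the state.
- manip.read_state(): the state, without advancing time (a new reading comes with each control period).
- manip.capture(name): name is "scene" or "side" or "wrist"; returns a dict with "color" (480x640x3 uint8, blue, green, red), "depth" (480x640 float32, mm along the optical axis (not along the pixel's ray), 0 where there is no reading), "fx", "fy", "cx", "cy" (pixels), "extrinsics" (4x4, takes a point from world to camera coordinates). Camera axes: x right, y down, z forward; pixel columns grow to the right and rows downward; lengths in mm; the calibration is good to about 2 mm. A picture is of the moment at which its call begins.
- manip.close_job(): hands the job in; it is judged then, once.
The state is a dict: "clock": time; "joint_pos": joint angles; "qd": joint speeds; "joint_torque": joint torques, N m; "tcp_pos": TCP position; "tool_rot": TCP orientation; "force": force on the tool from outside, world axes, zero at the start; "torque": the same for the moment, N m; "width": finger opening in mm; "grip_force": force on a finger pad.
Only numpy, scipy, OpenCV 4.12 (cv2) and the standard library are available. Lean on these libraries where they do the work, as an engineer would, in place of code of your own. Each camera call takes 0.05 s, during which the arm holds its last target. There are 200 camera calls.

## Working session

There is one attempt and no reset: what is moved stays moved. The work goes in short steps, Python scripts to look and compute and a shell command to move; the robot and the scene stay as the last step left them, time stands still between calls to the robot, and variables do not carry over. Pictures are saved under pics/ and viewed, at most 14 in all, crops included, and the job is handed in when it is done.

```bash
mkdir -p pics; ls
cat > h.py <<'E'
import numpy as np, cv2
from workcell import manip
from scipy.spatial.transform import Rotation as R
def cap(n):
    c=manip.capture(n); c['T']=np.linalg.inv(c['extrinsics']); return c
def pt(c,u,v,r=2):
    d=c['depth'][v-r:v+r+1,u-r:u+r+1]; d=d[d>0]
    if len(d)==0: return None
    z=np.median(d); return (c['T']@[(u-c['cx'])/c['fx']*z,(v-c['cy'])/c['fy']*z,z,1])[:3]
def plane(c,u,v,h):
    d=c['T'][:3,:3]@[(u-c['cx'])/c['fx'],(v-c['cy'])/c['fy'],1]; o=c['T'][:3,3]
    return o+d*(h-o[2])/d[2]
def cloud(c):
    v,u=np.mgrid[0:480,0:640]; z=c['depth']
    P=np.stack([(u-c['cx'])/c['fx']*z,(v-c['cy'])/c['fy']*z,z,np.ones_like(z)],-1)@c['T'].T
    P=P[...,:3]; P[z<=0]=np.nan; return P
E
python3 - <<'E'
from h import *
for n in ("scene","side","wrist"):
    c=cap(n); cv2.imwrite(f'pics/{n}0.png',c['color']); print(n,c['T'].round(2).tolist(),c['fx'],c['cx'],c['cy'])
    np.savez(f'{n}0.npz',**{k:v for k,v in c.items()})
s=manip.read_state(); print(s)
E
```

```text
pics
scene [[0.07, 0.83, -0.55, 1072.34], [1.0, -0.05, 0.04, -13.39], [0.0, -0.55, -0.84, 883.92], [0.0, 0.0, 0.0, 1.0]] 489.22899759525 328.33550829300697 243.6538534625024
side [[0.94, -0.26, 0.2, 243.67], [-0.33, -0.71, 0.63, -857.29], [-0.02, -0.66, -0.75, 1153.76], [0.0, 0.0, 0.0, 1.0]] 578.597584370908 324.67303926151254 238.47876090999722
wrist [[1.0, 0.0, -0.0, 525.25], [-0.0, -0.96, -0.27, 69.14], [-0.0, 0.27, -0.96, 372.88], [0.0, 0.0, 0.0, 1.0]] 407.2491303922698 324.6391527700901 245.8053118181114
{'clock': 0.15, 'joint_pos': array([-7.02934153e-02,  5.26916031e-02,  1.40144838e+00, -3.23686722e-05,
        1.68862000e+00, -7.03091955e-02]), 'qd': array([-0.00140975, -0.00108182, -0.00430792, -0.00085979, -0.00086512,
        0.0001737 ]), 'joint_torque': array([ 9.01752592e-04, -3.81951857e+01, -3.60423374e+01, -3.57651027e-05,
        4.66565543e-03,  6.07237575e-05]), 'tcp_pos': array([5.24780597e+02, 3.28218185e-02, 2.30687930e+02]), 'tool_rot': array([-4.30142442e-04,  7.07102420e-01,  7.07110901e-01, -3.94836859e-04]), 'force': array([0.25834975, 0.15378565, 0.02936418]), 'torque': array([-0.05600044,  0.00960351, -0.05839685]), 'grip_force': 0.0, 'width': 85.46729862395541}
```

View pics/scene0.png

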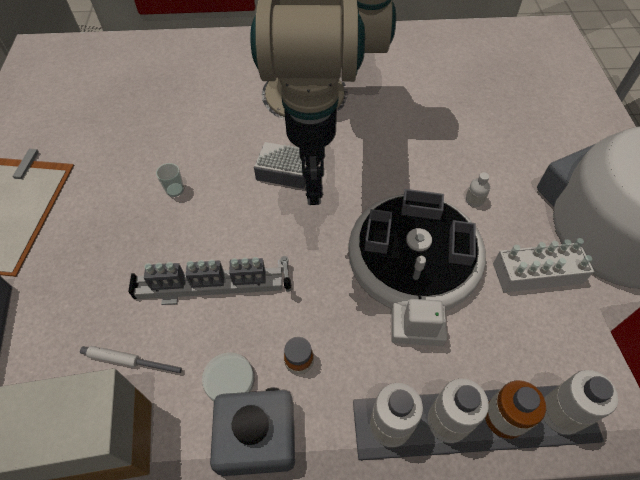

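View pics/side0.png

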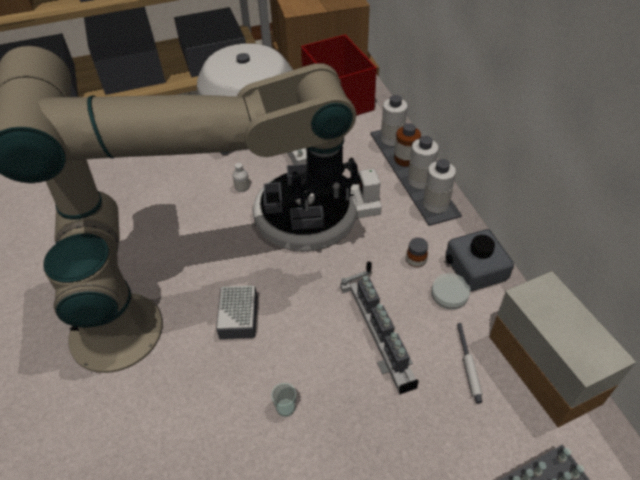

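Run:
```python
from h import *
S=dict(np.load('scene0.npz')); D=dict(np.load('side0.npz'))
for n,c,pts in (('scene',S,dict(knob_stop=(289,291),piv=(284,260),trk_r=(275,289),trk_l=(140,294),ca=(164,276),cb=(205,274),cc=(247,270),hub=(419,240),tknob=(420,262),p2=(423,208),p1=(462,250),p3=(380,240),reader=(424,310),jar=(298,345),bottle=(482,182),beaker=(170,172))),
 ('side',D,dict(sknob=(369,266),piv=(344,285),ca=(398,350),cb=(382,318),cc=(368,290),tknob=(337,187),jar=(418,243)))):
    for k,(u,v) in pts.items(): 
        p=pt(c,u,v); print(n,k,None if p is None else p.round(0))
for n,c in (('scene',S),('side',D)):
    P=cloud(c)
    # carriers' tops z 58..85 in region
    m=(P[...,2]>56)&(P[...,2]<90)&(P[...,1]<-60)&(P[...,1]>-420)&(P[...,0]>480)&(P[...,0]<640)
    k,l,st,ce=cv2.connectedComponentsWithStats(m.astype(np.uint8))
    for i in range(1,k):
        if st[i,4]>25:
            q=P[l==i]; r=cv2.minAreaRect(q[:,:2].astype(np.float32)); print(n,'hi',st[i],q.mean(0).round(0),r)
    m=(P[...,2]>17)&(P[...,2]<27)&(P[...,1]<-60)&(P[...,1]>-420)&(P[...,0]>480)&(P[...,0]<640)
    k,l,st,ce=cv2.connectedComponentsWithStats(m.astype(np.uint8)); 
    q=P[m]; print(n,'track',cv2.minAreaRect(q[:,:2].astype(np.float32)),len(q))
```

```text
scene knob_stop [603. -57.   2.]
scene piv [548. -64.  34.]
scene trk_r [599. -85.   7.]
scene trk_l [ 599. -350.   19.]
scene ca [ 592. -290.   71.]
scene cb [ 592. -213.   70.]
scene cc [ 589. -133.   72.]
scene hub [540. 210.  68.]
scene tknob [622. 189. 120.]
scene p2 [472. 227.  84.]
scene p1 [561. 296.  55.]
scene p3 [526. 134.  55.]
scene reader [710. 184. 103.]
scene jar [742. -41.  60.]
scene bottle [403. 370.  74.]
scene beaker [ 300. -318.   40.]
side sknob [610. -65.  57.]
side piv [543. -72.  20.]
side ca [ 576. -310.   76.]
side cb [ 575. -225.   78.]
side cc [ 575. -143.   76.]
side tknob [619. 186.  91.]
side jar [751. -40.  58.]
scene hi [229 257  35  21 510] [ 584. -134.   73.] ((579.1777954101562, -135.39491271972656), (31.460121154785156, 64.58435821533203), 0.2330707609653473)
scene hi [186 260  36  20 519] [ 584. -216.   73.] ((579.9053344726562, -217.91116333007812), (31.828914642333984, 65.04278564453125), 1.6570029258728027)
scene hi [144 263  37  20 515] [ 585. -293.   73.] ((579.6355590820312, -295.9978942871094), (64.20790100097656, 32.400787353515625), 89.48285675048828)
scene track ((571.5571899414062, -219.4716339111328), (63.15964126586914, 302.0078430175781), 1.3131051063537598) 1153
side hi [357 276  23  30 358] [ 575. -143.   73.] ((577.478271484375, -137.81138610839844), (31.122556686401367, 68.88241577148438), 0.12035401165485382)
side hi [371 304  39  61 839] [ 575. -266.   73.] ((577.8896484375, -259.1324462890625), (146.80746459960938, 31.935728073120117), 89.9699478149414)
side track ((567.9691162109375, -215.9533233642578), (312.1472473144531, 76.30978393554688), 87.83568572998047) 655
```

```bash
python3 -m crank '{"linear":[[-0.26,0.09,-0.06],[-0.26,0.09,-0.06],[-0.26,0.09,-0.06],[-0.26,0.09,-0.06],[-0.26,0.09,-0.06]],"rot":[[0,0,0],[0,0,0],[0,0,0],[0,0,0],[0,0,0]],"jaw":[1,1,1,1,1]}'
python3 - <<'E'
from h import *
c=cap('wrist'); cv2.imwrite('pics/w1.png',c['color']); np.savez('w1.npz',**c); print(manip.read_state()['clock'])
E
python3 -m crank '{"linear":[[0.62,0,-0.08],[0.62,0,-0.08],[0.62,0,-0.08],[0.62,0,-0.08],[0.62,0,-0.08],[0.62,0,-0.08],[0.62,0,-0.08],[0.62,0,-0.08],[0.62,0,-0.08]],"rot":[[0,0,0],[0,0,0],[0,0,0],[0,0,0],[0,0,0],[0,0,0],[0,0,0],[0,0,0],[0,0,0]],"jaw":[1,1,1,1,1,1,1,1,1]}'
python3 - <<'E'
from h import *
c=cap('wrist'); cv2.imwrite('pics/w2.png',c['color']); np.savez('w2.npz',**c); print(manip.read_state()['clock'])
c=cap('scene'); np.savez('s2.npz',**c)
E
```

```text
clock: 0.65
tcp_pos: [569.9, -130.6, 260.6]
tool_rot: [-0.001, 0.708, 0.707, -0.0]
force: [0.3, -0.1, -0.0]
width: 85.4
grip_force: 0.0
0.7
clock: 1.6
tcp_pos: [569.6, 179.7, 300.9]
tool_rot: [0.0, 0.707, 0.707, -0.0]
force: [0.7, -0.6, 1.0]
width: 85.5
grip_force: 0.0
1.65
```

View pics/w1.png

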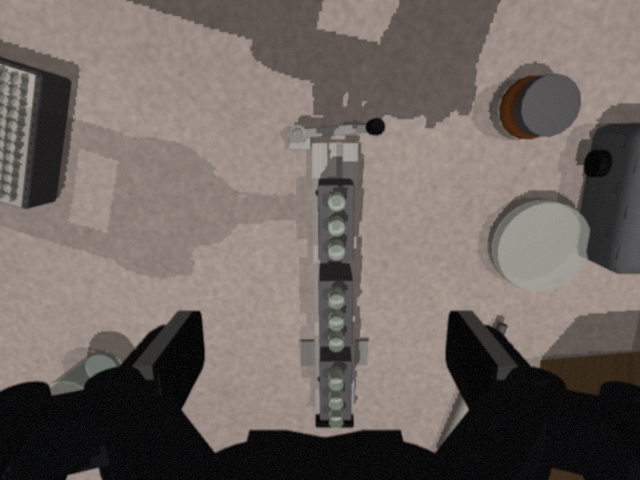

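View pics/w2.png

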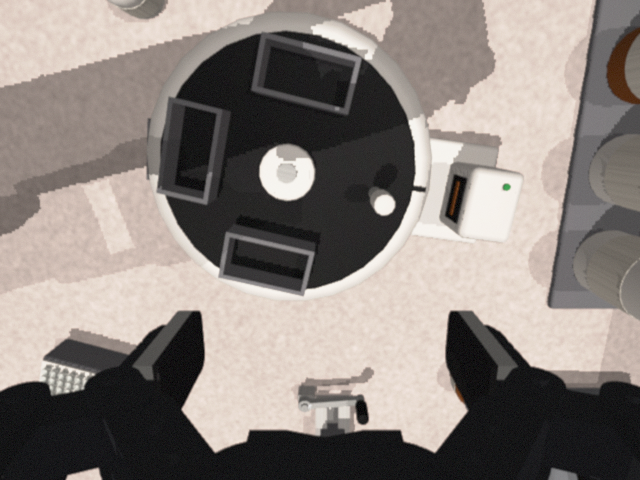

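Run:
```python
from h import *
W=dict(np.load('w1.npz')); V=dict(np.load('w2.npz')); S=dict(np.load('s2.npz'))
print('stop knob top',plane(W,375,127,64).round(1),pt(W,375,127),'again w2',plane(V,362,412,64),pt(V,363,408),'piv',plane(W,298,134,40).round(1),pt(W,298,134))
P=cloud(W)
def rects(P,zlo,zhi,box,mn=40):
    m=(P[...,2]>zlo)&(P[...,2]<zhi)&(P[...,0]>box[0])&(P[...,0]<box[1])&(P[...,1]>box[2])&(P[...,1]<box[3])
    k,l,st,ce=cv2.connectedComponentsWithStats(m.astype(np.uint8))
    for i in range(1,k):
        if st[i,4]>mn:
            q=P[l==i]; (c,s,a)=cv2.minAreaRect(q[:,:2].astype(np.float32)); print(' ',st[i].tolist(),'zmed',np.median(q[:,2]).round(1),np.round(c,1),np.round(s,1),round(a,1))
print('blocks');rects(P,57,67,(540,620,-360,-80))
print('tubes');rects(P,75,84,(540,620,-360,-80),20)
print('lips');rects(P,18,26,(540,620,-360,-40))
Q=cloud(V); C=cloud(S)
for n,q in (('w2',Q),('scene',C)):
    print(n,'rims');rects(q,78,95,(400,680,60,340))
    print(n,'hub');rects(q,66,74,(480,600,150,260))
    print(n,'knob');rects(q,117,126,(580,660,140,240),10)
    print(n,'reader');rects(q,100,108,(640,780,120,260))
print('hub',plane(V,287,172,70),'knob',plane(V,383,204,122))
```

```text
stop knob top [610.  -58.6  64. ] [610.09059307 -58.60207611  63.56457163] again w2 [610.19950484 -47.52282883  64.        ] [612.4267783  -51.33981234  52.35464288] piv [546.8 -64.   40. ] [546.50992541 -64.06590302  34.91659133]
blocks
  [318, 182, 36, 2, 58] zmed 63.4 [ 578.8 -103.1] [ 0.5 29.2] 89.6
  [319, 274, 34, 5, 126] zmed 61.8 [ 579.1 -185.8] [ 1.4 29.2] 89.5
  [319, 352, 33, 7, 177] zmed 62.1 [ 579.  -264.7] [30.   2.6] 0.2
tubes
  [328, 192, 16, 8, 32] zmed 79.2 [ 578.1 -110.5] [12.2  4.3] 8.9
  [328, 216, 16, 9, 44] zmed 79.3 [ 578.2 -130.6] [12.3  4.5] 7.0
  [328, 240, 16, 9, 49] zmed 79.4 [ 578.4 -150.9] [12.7  5.2] 7.6
  [328, 287, 16, 11, 71] zmed 79.6 [ 578.7 -193.9] [13.   6.6] 4.2
  [328, 309, 16, 11, 76] zmed 78.7 [ 578.7 -215. ] [13.4  8.2] 5.5
  [328, 330, 16, 11, 79] zmed 79.4 [ 578.6 -234.5] [13.3  7.6] 6.1
  [328, 368, 15, 11, 89] zmed 79.0 [ 578.  -272.7] [13.4  7.1] 15.0
  [328, 389, 15, 9, 68] zmed 80.1 [ 578.5 -292.7] [13.3  6.7] 8.6
  [328, 408, 15, 7, 61] zmed 81.1 [ 578.8 -312.2] [13.3  6.8] 5.0
lips
  [293, 137, 18, 13, 158] zmed 19.6 [548.5 -72.2] 
[... 431 characters left out ...]
48.7] 76.5
w2 knob
  [373, 193, 22, 22, 378] zmed 121.4 [616.6 192.4] [16.9 17. ] 2.9
w2 reader
  [458, 168, 66, 74, 3558] zmed 103.3 [709.8 187.6] [60.5 44.9] 82.4
scene rims
  [403, 189, 41, 24, 378] zmed 85.6 [452.4 230.7] [82.3 49.8] 76.8
  [365, 209, 27, 39, 310] zmed 86.4 [513.9 129.6] [45.  85.2] 76.5
  [451, 220, 25, 40, 382] zmed 86.0 [552.6 293. ] [46. 84.] 76.7
scene hub
  [407, 228, 25, 21, 306] zmed 67.8 [534.  210.6] [48.3 49. ] 82.3
scene knob
  [416, 256, 10, 9, 68] zmed 121.2 [617.8 190.9] [16.  15.6] 84.4
scene reader
  [408, 299, 36, 25, 763] zmed 103.5 [710.3 186.1] [60.7 45.5] 81.5
hub [535.25730718 212.65226814  70.        ] knob [615.9259731  192.51098286 122.        ]
```

```bash
python3 -m crank '{"linear":[[0.025,0.093,0],[0.025,0.093,0],[0.025,0.093,0.1],[0.025,0.093,0.2],[0.025,0.093,0.3],[0.025,0.093,0.38],[0.025,0.093,0.42],[0.025,0.093,0.42],[0.025,0.093,0.42],[0.025,0.093,0.42],[0.025,0.093,0.42],[0.025,0.093,0.42]],"rot":[[0,0,0],[0,0,0],[0,0,0],[0,0,0],[0,0,0],[0,0,0],[0,0,0],[0,0,0],[0,0,0],[0,0,0],[0,0,0],[0,0,0]],"jaw":[0.5,0.5,0.5,0.5,0.5,0.5,0.5,0.5,0,0,0,0]}' 25
python3 - <<'E'
from h import *
V=dict(np.load('w2.npz'));print('mark',plane(V,419,188,45),plane(V,419,188,55))
q=cloud(V);ax=np.array([534.2,211.9])
# pocket floors
for p in ([553.7,293.6],[452.5,231.3],[514.7,130.2]):
    m=np.hypot(q[...,0]-p[0],q[...,1]-p[1])<12; print('floor',np.nanmedian(q[...,2][m]).round(1))
E
```

```text
clock: 2.9
tcp_pos: [617.4, 192.8, 94.2]
tool_rot: [0.001, 0.707, 0.707, 0.002]
force: [-3.8, -0.3, 7.0]
width: 17.1
grip_force: 25.1
mark [661.47295373 194.78275245  45.        ] [659.17558857 196.14163574  55.        ]
floor 54.6
floor 54.7
floor 54.8
```

```bash
python3 -m crank '{"linear":[[0.004,0.001,0],[0.008,0.002,0],[0.012,0.003,0],[0.016,0.004,0],[0.016,0.004,0],[0.016,0.004,0],[0.016,0.004,0]],"rot":[[0,0,0],[0,0,0],[0,0,0],[0,0,0],[0,0,0],[0,0,0],[0,0,0]],"jaw":[0,0,0,0,0,0,0]}'
```

```text
clock: 3.6
tcp_pos: [619.0, 201.3, 94.1]
tool_rot: [0.0, 0.707, 0.707, 0.001]
force: [-6.1, 0.9, 7.4]
width: 17.2
grip_force: 25.3
```

```bash
python3 -m crank '{"linear":[[0,0,0],[0,0,0],[0,0,0],[0,0,-0.1],[0,0,-0.2],[0,0,-0.3],[-0.04,-0.1,-0.4],[-0.04,-0.1,-0.42],[-0.04,-0.1,-0.42],[-0.04,-0.1,-0.42]],"rot":[[0,0,0],[0,0,0],[0,0,0],[0,0,0],[0,0,0],[0,0,0],[0,0,0],[0,0,0],[0,0,0],[0,0,0]],"jaw":[0.5,0.5,0.5,0.5,0.5,0.5,0.5,0.5,0.5,0.5]}'
cat >> h.py <<'E'
def rects(P,zlo,zhi,box,mn=40,pr=True):
    m=(P[...,2]>zlo)&(P[...,2]<zhi)&(P[...,0]>box[0])&(P[...,0]<box[1])&(P[...,1]>box[2])&(P[...,1]<box[3])
    k,l,st,ce=cv2.connectedComponentsWithStats(m.astype(np.uint8)); out=[]
    for i in range(1,k):
        if st[i,4]>mn:
            q=P[l==i]; (c,s,a)=cv2.minAreaRect(q[:,:2].astype(np.float32)); out.append((c,s,a,np.median(q[:,2])))
            print(' ',st[i].tolist(),'z',np.median(q[:,2]).round(1),np.round(c,1),np.round(s,1),round(a,1))
    return out
E
python3 - <<'E'
from h import *
c=cap('wrist'); cv2.imwrite('pics/w3.png',c['color']); P=cloud(c)
for n,q in (('w',P),('scene',cloud(cap('scene')))):
    print(n);rects(q,78,95,(400,680,60,340));rects(q,117,126,(580,660,140,240),10);rects(q,100,108,(640,780,120,260))
E
```

```text
clock: 4.6
tcp_pos: [568.7, 180.4, 301.8]
tool_rot: [0.0, 0.707, 0.707, 0.001]
force: [0.9, 0.0, -1.0]
width: 42.6
grip_force: 0.0
w
  [243, 36, 106, 73, 1884] z 86.4 [544.6 295.3] [45.3 82.2] 82.8
  [161, 111, 58, 103, 1942] z 86.4 [450.8 222.3] [82.1 46. ] 82.9
  [231, 236, 92, 59, 1616] z 86.3 [523.8 128.6] [46. 82.] 82.9
  [376, 183, 22, 22, 381] z 121.2 [618.4 201.5] [17.1 16.9] 62.3
  [458, 169, 66, 74, 3519] z 103.3 [709.9 187.7] [60.2 44.3] 82.0
scene
  [399, 190, 41, 22, 402] z 85.7 [450.5 221.7] [82.4 49.3] 82.5
  [367, 213, 24, 38, 335] z 86.1 [523.1 128. ] [45.1 86.4] 83.1
  [450, 217, 28, 38, 390] z 85.8 [543.6 294.7] [46.3 84.5] 82.6
  [422, 256, 9, 9, 68] z 121.4 [618.9 200.2] [15.4 16.5] 83.6
  [408, 299, 36, 25, 768] z 103.6 [710.7 186.6] [61.1 45.6] 82.6
```

```bash
python3 -m crank '{"linear":[[-0.1,0.083,0],[-0.2,0.083,0],[-0.3,0.083,0],[-0.4,0.083,0],[-0.478,0.083,0.05],[-0.478,0.083,0.15],[-0.478,0.083,0.25],[-0.478,0.083,0.35],[-0.478,0.083,0.42],[-0.478,0.083,0.47],[-0.478,0.083,0.5],[-0.478,0.083,0.52]],"rot":[[0,0,0],[0,0,0],[0,0,0],[0,0,0],[0,0,0],[0,0,0],[0,0,0],[0,0,0],[0,0,0],[0,0,0],[0,0,0],[0,0,0]],"jaw":[0.4,0.4,0.4,0.4,0.4,0.4,0.4,0.4,0.4,0.4,0.4,0.4]}' 
python3 -m crank '{"linear":[[0,0,0],[0,0,0],[0,0,0],[0,0,0]],"rot":[[0,0,0],[0,0,0],[0,0,0],[0,0,0]],"jaw":[0.4,0,0,0]}' 25
```

```text
clock: 5.9
tcp_pos: [609.3, -58.3, 39.0]
tool_rot: [-0.001, 0.707, 0.707, -0.001]
force: [0.7, -0.6, -0.1]
width: 34.1
grip_force: 0.0
clock: 6.3
tcp_pos: [611.4, -58.6, 43.1]
tool_rot: [0.002, 0.707, 0.707, 0.001]
force: [4.4, -0.5, 1.8]
width: 12.7
grip_force: 26.0
```

Run:
```python
import numpy as np
c=np.array([546.4,-64]);t=np.linspace(0.085,2.95,25)
p=np.c_[c[0]+66*np.cos(t),c[1]+66*np.sin(t)]
for a in (0,12): print([[round((q[1]-p[a][1])/500,3),round((q[0]-p[a][0])/500,3),0] for q in p[a+1:a+13]])
```

```text
[[np.float64(0.016), np.float64(-0.002), 0], [np.float64(0.031), np.float64(-0.006), 0], [np.float64(0.045), np.float64(-0.012), 0], [np.float64(0.059), np.float64(-0.02), 0], [np.float64(0.072), np.float64(-0.029), 0], [np.float64(0.084), np.float64(-0.04), 0], [np.float64(0.094), np.float64(-0.052), 0], [np.float64(0.103), np.float64(-0.065), 0], [np.float64(0.11), np.float64(-0.079), 0], [np.float64(0.115), np.float64(-0.094), 0], [np.float64(0.119), np.float64(-0.109), 0], [np.float64(0.121), np.float64(-0.124), 0]]
[[np.float64(-0.0), np.float64(-0.016), 0], [np.float64(-0.002), np.float64(-0.031), 0], [np.float64(-0.006), np.float64(-0.047), 0], [np.float64(-0.012), np.float64(-0.061), 0], [np.float64(-0.019), np.float64(-0.075), 0], [np.float64(-0.028), np.float64(-0.088), 0], [np.float64(-0.038), np.float64(-0.1), 0], [np.float64(-0.05), np.float64(-0.111), 0], [np.float64(-0.063), np.float64(-0.12), 0], [np.float64(-0.077), np.float64(-0.127), 0], [np.float64(-0.091), np.float64(-0.133), 0], [np.float64(-0.107), np.float64(-0.137), 0]]
```

```bash
python3 -m crank '{"linear":[[0.016,-0.002,0],[0.031,-0.006,0],[0.045,-0.012,0],[0.059,-0.02,0],[0.072,-0.029,0],[0.084,-0.04,0],[0.094,-0.052,0],[0.103,-0.065,0],[0.11,-0.079,0],[0.115,-0.094,0],[0.119,-0.109,0],[0.121,-0.124,0]],"rot":[[0,0,0],[0,0,0],[0,0,0],[0,0,0],[0,0,0],[0,0,0],[0,0,0],[0,0,0],[0,0,0],[0,0,0],[0,0,0],[0,0,0]],"jaw":[0,0,0,0,0,0,0,0,0,0,0,0]}'
python3 -m crank '{"linear":[[0,-0.016,0],[-0.002,-0.031,0],[-0.006,-0.047,0],[-0.012,-0.061,0],[-0.019,-0.075,0],[-0.028,-0.088,0],[-0.038,-0.1,0],[-0.05,-0.111,0],[-0.063,-0.12,0],[-0.077,-0.127,0],[-0.091,-0.133,0],[-0.107,-0.137,0]],"rot":[[0,0,0],[0,0,0],[0,0,0],[0,0,0],[0,0,0],[0,0,0],[0,0,0],[0,0,0],[0,0,0],[0,0,0],[0,0,0],[0,0,0]],"jaw":[0,0,0,0,0,0,0,0,0,0,0,0]}'
python3 -c "
from h import *
c=cap('scene');P=cloud(c);rects(P,58,70,(440,640,-100,40),8)
print(manip.read_state()['force'])"
```

```text
clock: 7.5
tcp_pos: [549.1, 3.9, 43.0]
tool_rot: [0.001, 0.707, 0.708, 0.002]
force: [3.8, 5.1, 2.6]
width: 12.6
grip_force: 26.3
clock: 8.7
tcp_pos: [481.2, -49.4, 42.5]
tool_rot: [0.0, 0.707, 0.707, 0.004]
force: [16.5, 25.4, -2.1]
width: 12.9
grip_force: 26.6
  [287, 231, 7, 3, 14] z 62.2 [500.  -48.7] [ 2.4 12.4] 4.6
[10.49464677 14.06578202  2.46757193]
```

```bash
python3 -m crank '{"linear":[[0,0,0],[0,0,0],[0,0,-0.06],[0,0,-0.16],[0,0,-0.26],[0,0,-0.34],[-0.06,0.07,-0.34],[-0.12,0.14,-0.34],[-0.166,0.199,-0.34],[-0.166,0.199,-0.34],[-0.166,0.199,-0.34]],"rot":[[0,0,0],[0,0,0],[0,0,0],[0,0,0],[0,0,0],[0,0,0],[0,0,0],[0,0,0],[0,0,0],[0,0,0],[0,0,0]],"jaw":[0.4,0.4,0.4,0.4,0.5,0.5,0.5,0.5,0.5,0.5,0.5]}'
cat > car.py <<'E'
from h import *
c=cap('wrist'); P=cloud(c); np.savez('wl.npz',**c)
print('blocks');rects(P,57,67,(440,700,-360,120),20); print('tubes');rects(P,74,86,(440,700,-360,120),12)
c=cap('scene'); print('scene'); rects(cloud(c),56,90,(480,640,-400,-60),100)
E
python3 car.py
```

```text
clock: 9.85
tcp_pos: [578.3, -135.0, 209.6]
tool_rot: [-0.002, 0.708, 0.707, -0.001]
force: [-0.4, 0.4, -0.5]
width: 42.6
grip_force: 0.0
blocks
  [172, 93, 23, 22, 388] z 63.4 [482. -48.] [13.4 13.1] 63.3
  [305, 185, 42, 2, 81] z 61.3 [ 578.4 -103.1] [29.2  0.4] 0.2
  [307, 291, 40, 7, 202] z 62.3 [ 578.9 -185.6] [ 1.7 29.8] 89.6
  [308, 380, 38, 9, 249] z 62.3 [ 579.1 -264.7] [ 2.3 30. ] 89.3
tubes
  [317, 195, 19, 10, 59] z 78.9 [ 578.8 -110.4] [ 4.7 12.3] 88.1
  [317, 224, 19, 11, 87] z 79.4 [ 578.8 -130.6] [ 5.  12.6] 89.9
  [317, 251, 19, 13, 103] z 79.6 [ 578.6 -150.8] [12.8  5.6] 3.3
  [318, 307, 18, 13, 126] z 80.0 [ 579.2 -193.4] [ 5.6 12.6] 86.0
  [318, 332, 18, 13, 139] z 80.1 [ 579.3 -213.4] [ 6.4 12.9] 84.8
  [318, 357, 18, 13, 138] z 80.7 [ 579.1 -233.9] [ 6.8 13. ] 89.7
  [318, 398, 18, 16, 173] z 79.8 [ 579.4 -273.1] [ 8.7 13.4] 84.6
  [319, 424, 17, 11, 111] z 82.0 [ 579.9 -292.9] [ 6.6 13.4] 78.4
scene
  [229, 258, 35, 19, 519] z 72.5 [ 578.5 -135.1] [64.1 32.5] 89.5
  [186, 260, 36, 20, 518] z 72.4 [ 578.6 -217.9] [64.3 32.7] 89.9
  [144, 263, 37, 20, 532] z 72.6 [ 579.5 -296.3] [64.9 31.8] 89.8
```

Run:
```python
from h import *
W=dict(np.load('wl.npz'));P=cloud(W)
rects(P,67,77,(440,700,-360,-60),20);print();rects(P,84,95,(440,700,-360,-60),12)
```

```text
[305, 186, 43, 89, 2592] z 71.7 [ 578.7 -134.8] [30.1 64. ] 0.4
  [307, 296, 40, 78, 1982] z 71.8 [ 579.  -217.2] [64.1 29.9] 89.4
  [308, 387, 38, 49, 1215] z 71.7 [ 579.1 -285. ] [29.9 43.1] 0.5

  [316, 198, 20, 21, 329] z 89.6 [ 578.5 -114.8] [12.5 12.6] 1.3
  [317, 228, 19, 21, 326] z 89.6 [ 578.8 -135.1] [13.1 12.1] 89.9
  [317, 256, 19, 21, 319] z 89.6 [ 578.8 -154.7] [12.8 12.8] 47.1
  [318, 313, 18, 20, 303] z 89.6 [ 579.1 -197.5] [12.2 13.1] 0.8
  [318, 338, 18, 20, 297] z 89.7 [ 579.1 -217.4] [12.4 13.5] 0.6
  [318, 362, 18, 20, 291] z 89.6 [ 579.  -237.6] [13.2 13.1] 40.6
  [319, 406, 17, 21, 280] z 89.5 [ 579.2 -276.1] [13.5 13. ] 61.6
  [319, 429, 16, 7, 83] z 87.2 [ 578.9 -291.5] [11.7  4.6] 2.3
```

```bash
python3 -m crank '{"linear":[[0,0,0.1],[0,0,0.2],[0,0,0.28],[0,0,0.328],[0,0,0.328],[0,0,0.328],[0,0,0.328],[0,0,0.328],[0,0,0.328],[0,0,0.328]],"rot":[[0,0,0],[0,0,0],[0,0,0],[0,0,0],[0,0,0],[0,0,0],[0,0,0],[0,0,0],[0,0,0],[0,0,0]],"jaw":[0.55,0.55,0.55,0.55,0.55,0.55,0,0,0,0]}' 40
```

```text
clock: 10.95
tcp_pos: [580.4, -134.7, 50.5]
tool_rot: [0.002, 0.707, 0.707, 0.001]
force: [-1.5, 1.2, 7.7]
width: 28.7
grip_force: 40.7
```

```bash
python3 -m crank '{"linear":[[0,0,-0.006],[0.02,0,-0.006],[0.04,0,-0.006],[0.07,0,-0.006],[0.1,0,-0.006],[0.13,0,-0.006],[0.16,0,-0.006],[0.19,0,-0.006],[0.21,0,-0.006],[0.21,0,-0.006],[0.21,0,-0.006],[0.21,0,-0.006]],"rot":[[0,0,0],[0,0,0],[0,0,0],[0,0,0],[0,0,0],[0,0,0],[0,0,0],[0,0,0],[0,0,0],[0,0,0],[0,0,0],[0,0,0]],"jaw":[0,0,0,0,0,0,0,0,0,0,0,0]}'
python3 car.py | sed -n '/scene/,$p'
```

```text
clock: 12.15
tcp_pos: [578.9, -29.9, 50.1]
tool_rot: [-0.0, 0.707, 0.707, -0.0]
force: [-0.3, 0.3, -1.3]
width: 29.3
grip_force: 39.7
scene
  [186, 260, 36, 20, 524] z 72.6 [ 578.8 -217.7] [32.7 64.1] 0.7
  [144, 263, 37, 20, 537] z 72.3 [ 579.7 -296.5] [32.6 65. ] 0.6
```

```bash
python3 -m crank '{"linear":[[0,0,-0.06],[0,0,-0.14],[0,0,-0.22],[0,0,-0.3],[0,0,-0.3],[0,0,-0.3]],"rot":[[0,0,0],[0,0,0],[0,0,0],[0,0,0],[0,0,0],[0,0,0]],"jaw":[0,0,0,0,0,0]}'
python3 -m crank '{"linear":[[0.03,-0.01,0],[0.06,-0.02,0],[0.09,-0.03,0],[0.12,-0.04,0],[0.16,-0.05,0],[0.2,-0.07,0],[0.24,-0.08,0],[0.28,-0.1,0],[0.316,-0.11,0],[0.316,-0.11,0],[0.316,-0.11,0],[0.316,-0.11,0]],"rot":[[0,0,-0.0461],[0,0,-0.0921],[0,0,-0.1382],[0,0,-0.1842],[0,0,-0.2303],[0,0,-0.2764],[0,0,-0.3224],[0,0,-0.3685],[0,0,-0.4145],[0,0,-0.4606],[0,0,-0.4606],[0,0,-0.4606]],"jaw":[0,0,0,0,0,0,0,0,0,0,0,0]}'
python3 - <<'E'
from h import *
c=cap('wrist'); cv2.imwrite('pics/w4.png',c['color']); np.savez('wl.npz',**c)
P=cloud(c); P1=P; print('held tops'); rects(P,205,260,(450,600,60,200),12); print('rims');rects(P,78,95,(400,680,60,340))
s=manip.read_state(); print(s['tcp_pos'],s['joint_pos'][5], R.from_quat(s['tool_rot'],scalar_first=True).as_matrix().round(3))
c=cap('scene'); cv2.imwrite('pics/s4.png',c['color'])
E
```

```text
clock: 12.85
tcp_pos: [579.4, -29.9, 201.2]
tool_rot: [0.001, 0.707, 0.707, 0.001]
force: [0.1, 0.4, -1.2]
width: 28.6
grip_force: 39.9
clock: 14.05
tcp_pos: [523.6, 128.1, 198.9]
tool_rot: [-0.001, 0.064, 0.998, -0.0]
force: [-0.2, -0.5, -0.9]
width: 29.2
grip_force: 39.9
held tops
  [102, 242, 447, 231, 38578] z 238.0 [524.5 128.5] [103.  65.] 82.3
rims
  [393, 64, 148, 80, 3725] z 86.3 [450.9 222.2] [83.  44.6] 82.7
  [289, 177, 72, 48, 1110] z 86.4 [497.6 131.5] [45.1 29.4] 82.7
  [535, 176, 97, 125, 4393] z 85.6 [544.9 294.7] [46.9 82.7] 82.6
  [434, 345, 22, 15, 168] z 84.2 [613.8 199.7] [ 7.8 13.3] 23.5
[523.77545023 128.04392078 199.20721492] -1.2715053274681052 [[-0.992  0.128 -0.002]
 [ 0.128  0.992 -0.   ]
 [ 0.002 -0.001 -1.   ]]
```

View pics/w4.png

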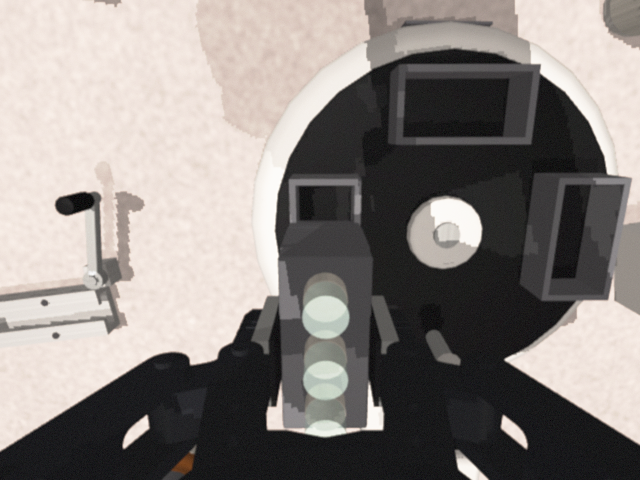

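```bash
cat > held.py <<'E'
from h import *
import sys
W=dict(np.load('wl.npz'));P=cloud(W);s=manip.read_state();t=s['tcp_pos'];M=R.from_quat(s['tool_rot'],scalar_first=True).as_matrix()
Q=(P-t)@M  # tool coords
u=(Q[...,2]<-36)&(Q[...,2]>-43)&(abs(Q[...,1])<9)
k,l,st,ce=cv2.connectedComponentsWithStats(u.astype(np.uint8))
for i in range(1,k):
    if st[i,4]>60: q=Q[l==i]; print('tube',st[i].tolist(),q.mean(0).round(1),q.min(0).round(1),q.max(0).round(1))
u=(Q[...,2]<-15)&(Q[...,2]>-26)&(abs(Q[...,1])<14)&(Q[...,0]>10)&(Q[...,0]<45)
q=Q[u];print('block x',np.percentile(q[:,0],[50,90,97,99]).round(1),'z',np.median(q[:,2]))
E
python3 held.py
```

```text
tube [302, 291, 47, 48, 1720] [ 19.9   0.6 -38.5] [ 12.5  -5.9 -40.7] [ 26.3   7.  -36. ]
tube [303, 355, 45, 45, 1559] [  0.1   0.5 -38.4] [ -7.6  -5.9 -40.5] [  6.7   6.9 -36.1]
tube [304, 413, 42, 23, 694] [-16.6   0.4 -38.1] [-20.5  -6.  -40. ] [-13.1   6.6 -36. ]
block x [25.5 31.2 31.6 31.7] z -20.57210186988087
```

```bash
python3 -m crank '{"linear":[[0,0,0.05],[0,0,0.1],[0,0,0.13],[0,0,0.16],[0,0,0.18],[0,0,0.195],[0,0,0.205],[0,0,0.212],[0,0,0.212],[0,0,0.212]],"rot":[[0,0,0],[0,0,0],[0,0,0],[0,0,0],[0,0,0],[0,0,0],[0,0,0],[0,0,0],[0,0,0],[0,0,0]],"jaw":[0,0,0,0,0,0,0,0,0,0]}'
```

```text
clock: 15.15
tcp_pos: [524.9, 128.6, 95.5]
tool_rot: [0.001, 0.062, 0.998, 0.0]
force: [0.9, -1.6, 3.0]
width: 29.2
grip_force: 40.3
```

```bash
python3 -m crank '{"linear":[[0,0,0],[0,0,0],[0,0,-0.03],[0,0,-0.12],[0,0,-0.21],[0,0,-0.24]],"rot":[[0,0,0],[0,0,0],[0,0,0],[0,0,0],[0,0,0],[0,0,0]],"jaw":[0.5,0.5,0.5,0.5,0.5,0.5]}'
python3 -c "
from h import *
P=cloud(cap('wrist'));rects(P,112,121,(450,600,60,200),12);rects(P,130,139,(450,600,60,200),12)"
python3 -m crank '{"linear":[[-0.02,-0.065,0],[-0.04,-0.13,0],[-0.06,-0.195,0],[-0.08,-0.26,0],[-0.1,-0.33,0],[-0.12,-0.4,0],[-0.14,-0.47,0],[-0.16,-0.54,0],[-0.175,-0.6,0],[-0.195,-0.673,0],[-0.195,-0.673,0],[-0.195,-0.673,0]],"rot":[[0,0,0.0461],[0,0,0.0921],[0,0,0.1382],[0,0,0.1842],[0,0,0.2303],[0,0,0.2764],[0,0,0.3224],[0,0,0.3685],[0,0,0.4145],[0,0,0.4606],[0,0,0.4606],[0,0,0.4606]],"jaw":[0.55,0.55,0.55,0.55,0.55,0.55,0.55,0.55,0.55,0.55,0.55,0.55]}'
python3 -c "
from h import *
P=cloud(cap('wrist'));rects(P,67,77,(440,700,-400,-60),20);rects(P,85,95,(440,700,-360,-60),12)"
```

```text
clock: 15.75
tcp_pos: [525.6, 128.9, 221.2]
tool_rot: [0.005, 0.062, 0.998, 0.001]
force: [-0.7, 0.6, 0.2]
width: 42.7
grip_force: 0.0
  [299, 191, 49, 99, 3192] z 116.6 [525.1 128.1] [30.  64.1] 82.6
  [312, 206, 23, 23, 423] z 134.5 [505.3 130.7] [12.7 12.7] 79.3
  [312, 239, 22, 23, 407] z 134.5 [525.3 128.1] [12.4 12.8] 82.1
  [312, 270, 22, 24, 398] z 134.5 [545.2 125.7] [13.  12.8] 30.3
clock: 17.0
tcp_pos: [578.8, -217.8, 213.2]
tool_rot: [-0.001, 0.707, 0.707, -0.0]
force: [-0.8, -0.1, -0.3]
width: 47.1
grip_force: 0.0
  [304, 186, 43, 87, 2546] z 71.7 [ 579.  -217.5] [30.  63.6] 0.2
  [306, 289, 40, 78, 1975] z 71.8 [ 579.2 -295.8] [30.  63.9] 0.5
  [316, 198, 19, 20, 311] z 89.6 [ 578.9 -197.5] [12.8 12. ] 89.4
  [316, 227, 19, 20, 307] z 89.6 [ 578.9 -217.6] [12.3 12.9] 1.6
  [316, 255, 19, 20, 300] z 89.7 [ 578.9 -237.6] [13.  12.6] 86.9
  [317, 306, 18, 20, 284] z 89.6 [ 579.1 -276.4] [13.9 12.3] 89.5
  [317, 331, 18, 20, 279] z 89.6 [ 579.1 -296.4] [13.6 12.4] 89.4
  [317, 356, 18, 19, 272] z 89.5 [ 579.4 -316.3] [12.8 13.3] 47.4
```

```bash
python3 -m crank '{"linear":[[0,0,0.1],[0,0,0.2],[0,0,0.28],[0,0,0.33],[0,0,0.33],[0,0,0.33],[0,0,0.33],[0,0,0.33],[0,0,0.33],[0,0,0.33]],"rot":[[0,0,0],[0,0,0],[0,0,0],[0,0,0],[0,0,0],[0,0,0],[0,0,0],[0,0,0],[0,0,0],[0,0,0]],"jaw":[0.55,0.55,0.55,0.55,0.55,0.55,0,0,0,0]}' 40
python3 -m crank '{"linear":[[0,0,-0.003],[0.03,0,-0.003],[0.07,0,-0.003],[0.11,0,-0.003],[0.15,0,-0.003],[0.2,0,-0.003],[0.25,0,-0.003],[0.3,0,-0.003],[0.35,0,-0.003],[0.376,0,-0.003],[0.376,0,-0.003],[0.376,0,-0.003]],"rot":[[0,0,0],[0,0,0],[0,0,0],[0,0,0],[0,0,0],[0,0,0],[0,0,0],[0,0,0],[0,0,0],[0,0,0],[0,0,0],[0,0,0]],"jaw":[0,0,0,0,0,0,0,0,0,0,0,0]}'
python3 - <<'E'
from h import *
c=cap('wrist');np.savez('wl.npz',**c)
exec(open('held.py').read())
rects(cloud(cap('scene')),56,90,(480,640,-400,-60),100)
E
```

```text
clock: 18.05
tcp_pos: [580.7, -217.6, 52.3]
tool_rot: [0.002, 0.707, 0.707, 0.001]
force: [-0.4, 2.5, 7.3]
width: 29.0
grip_force: 40.6
clock: 19.25
tcp_pos: [578.8, -29.5, 50.3]
tool_rot: [-0.0, 0.707, 0.707, -0.0]
force: [0.1, 0.2, 0.0]
width: 29.4
grip_force: 39.6
tube [303, 290, 46, 45, 1611] [ 20.5   0.4 -37.5] [ 13.6  -6.  -39.6] [ 27.    6.7 -36. ]
tube [304, 354, 44, 42, 1436] [  0.7   0.4 -37.4] [ -7.   -6.  -39.4] [  7.3   6.7 -36. ]
tube [305, 411, 42, 25, 766] [-16.8   0.4 -37.4] [-21.7  -6.  -39. ] [-12.6   6.7 -36. ]
block x [25.8 31.8 32.3 32.4] z -19.499384458064664
  [144, 263, 37, 19, 541] z 72.5 [ 579.6 -296.4] [32.2 64.4] 0.1
```

```bash
python3 -m crank '{"linear":[[0,0,-0.06],[0,0,-0.14],[0,0,-0.22],[0,0,-0.3],[0.05,-0.03,-0.32],[0.1,-0.06,-0.32],[0.18,-0.09,-0.32],[0.26,-0.13,-0.32],[0.34,-0.17,-0.32],[0.42,-0.21,-0.32],[0.48,-0.24,-0.32],[0.504,-0.256,-0.32]],"rot":[[0,0,0],[0,0,0],[0,0,0],[0,0,0],[0,0,0.01],[0,0,0.02],[0,0,0.03],[0,0,0.0394],[0,0,0.0394],[0,0,0.0394],[0,0,0.0394],[0,0,0.0394]],"jaw":[0,0,0,0,0,0,0,0,0,0,0,0]}'
python3 -m crank '{"linear":[[0,0,0],[0,0,0]],"rot":[[0,0,0],[0,0,0]],"jaw":[0,0]}'
python3 - <<'E'
from h import *
c=cap('wrist');np.savez('wl.npz',**c)
exec(open('held.py').read())
rects(P,78,95,(400,680,60,340)); print(t,np.degrees(np.arctan2(M[1,0],M[0,0])))
rects(cloud(cap('scene')),78,95,(400,680,60,340))
E
```

```text
clock: 20.55
tcp_pos: [450.3, 224.0, 210.8]
tool_rot: [-0.0, 0.749, 0.663, 0.0]
force: [0.0, -0.1, -0.6]
width: 28.9
grip_force: 40.0
clock: 20.75
tcp_pos: [451.8, 221.6, 210.7]
tool_rot: [0.0, 0.75, 0.662, -0.0]
force: [0.0, 0.2, -1.3]
width: 29.1
grip_force: 40.0
tube [303, 290, 47, 45, 1624] [ 20.3   0.3 -37.6] [ 13.3  -6.2 -39.6] [ 26.8   6.8 -36. ]
tube [304, 353, 44, 43, 1450] [  0.5   0.2 -37.6] [ -6.8  -6.2 -39.1] [  7.    6.6 -36. ]
tube [305, 411, 42, 25, 786] [-17.    0.2 -37.5] [-21.3  -6.1 -39.4] [-12.4   6.5 -36. ]
block x [25.7 31.6 32.  32.2] z -19.62350405214701
  [389, 65, 140, 78, 3394] z 86.3 [544.6 295.2] [45.1 83.4] 83.3
  [289, 174, 69, 48, 1043] z 86.6 [454.  247.6] [30.1 45. ] 83.5
  [558, 224, 20, 22, 200] z 84.6 [614.7 203.8] [13.5  8.6] 55.9
  [406, 313, 93, 29, 1664] z 85.8 [534.2 139.3] [23.3 65.7] 82.5
[451.90366625 221.33839442 210.69766628] 82.81675722618873
  [399, 190, 41, 22, 401] z 85.6 [449.9 220.8] [82.6 50.3] 84.9
  [367, 214, 24, 37, 345] z 86.3 [524.1 128. ] [45.4 83.9] 83.4
  [450, 217, 28, 38, 395] z 85.9 [543.8 294.8] [46.4 84.7] 83.1
```

```bash
python3 -m crank '{"linear":[[0,-0.0015,0.05],[0,-0.0015,0.1],[0,-0.0015,0.14],[0,-0.0015,0.17],[0,-0.0015,0.195],[0,-0.0015,0.21],[0,-0.0015,0.222],[0,-0.0015,0.23],[0,-0.0015,0.232],[0,-0.0015,0.232]],"rot":[[0,0,0],[0,0,0],[0,0,0],[0,0,0],[0,0,0],[0,0,0],[0,0,0],[0,0,0],[0,0,0],[0,0,0]],"jaw":[0,0,0,0,0,0,0,0,0,0]}'
```

```text
clock: 21.85
tcp_pos: [451.2, 223.1, 97.3]
tool_rot: [0.0, 0.749, 0.662, 0.001]
force: [-5.0, -1.2, 9.3]
width: 29.0
grip_force: 41.5
```

```bash
python3 -m crank '{"linear":[[0,0,0],[0,0,0],[0,0,-0.03],[0,0,-0.12],[0,0,-0.21],[0,0,-0.24]],"rot":[[0,0,0],[0,0,0],[0,0,0],[0,0,0],[0,0,0],[0,0,0]],"jaw":[0.5,0.5,0.5,0.5,0.5,0.5]}'
python3 -c "
from h import *
P=cloud(cap('wrist'));rects(P,112,121,(400,600,60,300),12);rects(P,130,139,(400,600,60,300),12)"
python3 -m crank '{"linear":[[-0.08,0.03,0],[-0.16,0.06,0],[-0.25,0.1,0],[-0.34,0.13,0],[-0.43,0.165,0],[-0.52,0.2,0],[-0.61,0.235,0],[-0.7,0.27,0],[-0.79,0.305,0],[-0.88,0.34,0],[-0.95,0.365,0],[-0.997,0.383,0]],"rot":[[0,0,-0.004],[0,0,-0.008],[0,0,-0.012],[0,0,-0.016],[0,0,-0.02],[0,0,-0.024],[0,0,-0.028],[0,0,-0.032],[0,0,-0.036],[0,0,-0.0394],[0,0,-0.0394],[0,0,-0.0394]],"jaw":[0.55,0.55,0.55,0.55,0.55,0.55,0.55,0.55,0.55,0.55,0.55,0.55]}'
python3 -m crank '{"linear":[[0,0,0],[0,0,0]],"rot":[[0,0,0],[0,0,0]],"jaw":[0.55,0.55]}'
python3 -c "
from h import *
P=cloud(cap('wrist'));rects(P,67,77,(440,700,-400,-60),20);rects(P,85,95,(440,700,-360,-60),12)"
```

```text
clock: 22.45
tcp_pos: [452.0, 223.3, 220.3]
tool_rot: [0.001, 0.749, 0.662, 0.004]
force: [0.5, -0.7, 0.7]
width: 42.5
grip_force: 0.0
  [296, 195, 49, 99, 3209] z 116.7 [450.2 223.2] [63.9 30. ] 82.9
  [440, 342, 55, 23, 763] z 116.5 [539.6 135.1] [14.4 36.2] 81.8
  [309, 209, 23, 24, 425] z 134.7 [452.7 243. ] [12.6 12.8] 38.6
  [310, 243, 22, 23, 410] z 134.7 [450.3 223.1] [13.2 12.4] 83.9
  [310, 274, 22, 23, 402] z 134.7 [447.7 203.4] [13.  12.7] 85.7
clock: 23.7
tcp_pos: [578.5, -298.4, 212.4]
tool_rot: [-0.001, 0.708, 0.706, -0.0]
force: [-0.3, 0.3, 0.8]
width: 46.8
grip_force: 0.0
clock: 23.9
tcp_pos: [578.6, -295.7, 213.0]
tool_rot: [-0.001, 0.707, 0.707, -0.0]
force: [-1.5, 0.5, -0.4]
width: 47.2
grip_force: 0.0
  [305, 187, 43, 88, 2549] z 71.7 [ 579.2 -296.6] [64.4 30. ] 89.7
  [317, 199, 19, 21, 321] z 89.6 [ 579.3 -276.6] [12.  13.2] 0.4
  [317, 228, 19, 21, 310] z 89.7 [ 579.3 -296.4] [13.2 12.2] 89.9
  [317, 256, 19, 20, 300] z 89.6 [ 579.3 -316.2] [12.9 12.5] 89.6
```

```bash
python3 -m crank '{"linear":[[0,0,0.1],[0,0,0.2],[0,0,0.28],[0,0,0.33],[0,0,0.33],[0,0,0.33],[0,0,0.33],[0,0,0.33],[0,0,0.33],[0,0,0.33]],"rot":[[0,0,0],[0,0,0],[0,0,0],[0,0,0],[0,0,0],[0,0,0],[0,0,0],[0,0,0],[0,0,0],[0,0,0]],"jaw":[0.55,0.55,0.55,0.55,0.55,0.55,0,0,0,0]}' 40
python3 -m crank '{"linear":[[0,0,-0.003],[0.04,0,-0.003],[0.09,0,-0.003],[0.14,0,-0.003],[0.2,0,-0.003],[0.26,0,-0.003],[0.32,0,-0.003],[0.38,0,-0.003],[0.44,0,-0.003],[0.49,0,-0.003],[0.535,0,-0.003],[0.535,0,-0.003]],"rot":[[0,0,0],[0,0,0],[0,0,0],[0,0,0],[0,0,0],[0,0,0],[0,0,0],[0,0,0],[0,0,0],[0,0,0],[0,0,0],[0,0,0]],"jaw":[0,0,0,0,0,0,0,0,0,0,0,0]}'
python3 - <<'E'
from h import *
c=cap('wrist');np.savez('wl.npz',**c)
exec(open('held.py').read())
E
```

```text
clock: 24.95
tcp_pos: [580.3, -296.1, 53.0]
tool_rot: [0.002, 0.707, 0.707, 0.001]
force: [-0.4, 1.4, 7.1]
width: 29.0
grip_force: 40.6
clock: 26.15
tcp_pos: [579.1, -25.8, 51.9]
tool_rot: [0.0, 0.706, 0.708, 0.0]
force: [0.6, -0.5, -1.1]
width: 28.9
grip_force: 39.6
tube [303, 291, 46, 44, 1523] [ 21.1   0.4 -37.1] [ 14.   -6.  -39.1] [ 27.7   6.8 -36. ]
tube [304, 354, 44, 41, 1344] [  1.2   0.4 -37. ] [ -5.9  -5.9 -38.9] [  7.8   6.8 -36. ]
tube [305, 412, 42, 24, 729] [-16.5   0.4 -36.9] [-20.9  -5.9 -38.7] [-12.    6.8 -36. ]
block x [26.2 32.3 32.9 33. ] z -19.009065988364796
```

```bash
python3 -m crank '{"linear":[[0,0,-0.06],[0,0,-0.14],[0,0,-0.22],[0,0,-0.3],[0,0,-0.32],[0,0,-0.32]],"rot":[[0,0,0],[0,0,0],[0,0,0],[0,0,0],[0,0,0],[0,0,0]],"jaw":[0,0,0,0,0,0]}'
python3 -m crank '{"linear":[[0.04,0,0],[0.1,-0.01,0],[0.17,-0.02,0],[0.24,-0.03,0],[0.31,-0.03,0],[0.38,-0.04,0],[0.45,-0.05,0],[0.52,-0.05,0],[0.59,-0.06,0],[0.648,-0.067,0],[0.648,-0.067,0],[0.648,-0.067,0]],"rot":[[0,0,-0.0461],[0,0,-0.0921],[0,0,-0.1382],[0,0,-0.1842],[0,0,-0.2303],[0,0,-0.2764],[0,0,-0.3224],[0,0,-0.3685],[0,0,-0.4145],[0,0,-0.4606],[0,0,-0.4606],[0,0,-0.4606]],"jaw":[0,0,0,0,0,0,0,0,0,0,0,0]}'
python3 - <<'E'
from h import *
c=cap('wrist');np.savez('wl.npz',**c)
exec(open('held.py').read())
rects(P,78,95,(400,680,60,340)); print(t,np.degrees(np.arctan2(M[1,0],M[0,0])))
rects(cloud(cap('scene')),78,95,(400,680,60,340))
E
```

```text
clock: 26.8
tcp_pos: [579.8, -29.2, 213.4]
tool_rot: [0.002, 0.707, 0.707, 0.001]
force: [-1.0, 0.3, -2.3]
width: 29.4
grip_force: 39.9
clock: 28.0
tcp_pos: [544.9, 295.4, 208.6]
tool_rot: [-0.002, 0.062, 0.998, -0.001]
force: [-0.1, 0.3, -1.9]
width: 29.2
grip_force: 40.0
tube [303, 292, 46, 43, 934] [ 19.6   0.9 -36.5] [ 12.9  -5.2 -38.2] [ 26.    7.5 -36. ]
tube [304, 355, 44, 40, 695] [ -0.3   0.6 -36.4] [ -7.1  -5.2 -37.7] [  6.4   7.5 -36. ]
tube [305, 413, 42, 23, 361] [-17.9   0.8 -36.4] [-21.7  -5.1 -37.6] [-13.5   7.5 -36. ]
block x [24.9 30.6 31.3 31.5] z -18.202607770516238
  [116, 67, 142, 77, 2500] z 86.7 [450.8 222.1] [82.4 44.9] 82.8
  [29, 175, 94, 120, 3609] z 86.0 [523.7 128.5] [46.6 82.1] 83.0
  [290, 175, 69, 47, 1087] z 86.5 [518.6 298.2] [45.1 30. ] 82.8
  [201, 338, 20, 16, 153] z 84.2 [614.2 203.9] [12.3  7.2] 56.6
[545.26469976 294.83243419 209.23635015] 172.79211343348283
  [399, 190, 41, 22, 421] z 85.9 [451.8 221.5] [82.4 48.4] 82.9
  [367, 213, 24, 38, 328] z 86.7 [523.4 127.9] [45.1 85.1] 83.2
  [450, 217, 28, 38, 368] z 85.6 [544.4 294.4] [46.1 85.9] 83.2
```

```bash
python3 -m crank '{"linear":[[0,0,0.05],[0,0,0.1],[0,0,0.14],[0,0,0.17],[0,0,0.195],[0,0,0.21],[0,0,0.222],[0,0,0.229],[0,0,0.231],[0,0,0.231]],"rot":[[0,0,0],[0,0,0],[0,0,0],[0,0,0],[0,0,0],[0,0,0],[0,0,0],[0,0,0],[0,0,0],[0,0,0]],"jaw":[0,0,0,0,0,0,0,0,0,0]}'
python3 -m crank '{"linear":[[0,0,0],[0,0,0],[0,0,-0.03],[0,0,-0.12],[0,0,-0.21],[0,0,-0.25],[0,0,-0.25]],"rot":[[0,0,0],[0,0,0],[0,0,0],[0,0,0],[0,0,0],[0,0,0],[0,0,0]],"jaw":[0.5,0.5,0.5,0.5,0.5,0.5,0.5]}'
python3 - <<'E'
from h import *
c=cap('wrist');cv2.imwrite('pics/w5.png',c['color']);P=cloud(c)
print('blocks');rects(P,112,121,(400,620,60,340),40);print('tubes');rects(P,130,139,(400,620,60,340),40);print('knob');rects(P,119,124,(580,660,140,240),10)
c=cap('scene');P=cloud(c);cv2.imwrite('pics/s5.png',c['color']);rects(P,119,126,(580,660,140,240),10);print(manip.read_state()['tcp_pos'])
E
```

```text
clock: 29.1
tcp_pos: [546.4, 295.8, 98.0]
tool_rot: [0.002, 0.062, 0.998, 0.0]
force: [-1.7, -2.3, 5.4]
width: 29.1
grip_force: 40.6
clock: 29.8
tcp_pos: [546.8, 296.6, 227.0]
tool_rot: [0.004, 0.062, 0.998, 0.002]
force: [0.3, 0.5, 0.5]
width: 42.7
grip_force: 0.0
blocks
  [121, 69, 116, 56, 4037] z 116.8 [450.1 223.6] [64.7 30. ] 82.3
  [26, 187, 68, 99, 3194] z 116.7 [524.  128.7] [31.5 63.8] 81.9
  [298, 191, 48, 97, 3085] z 116.5 [547.2 295. ] [30.  64.6] 82.9
  [188, 341, 21, 12, 102] z 116.8 [610.8 200.3] [ 3.2 12.9] 3.0
tubes
  [118, 82, 28, 26, 567] z 134.7 [447.5 203.8] [13.3 12.8] 69.4
  [155, 82, 27, 26, 554] z 134.7 [450.2 223.6] [13.4 12.7] 82.5
  [192, 82, 27, 26, 537] z 134.6 [452.8 243.5] [13.1 12.8] 57.3
  [22, 202, 29, 23, 509] z 134.5 [504.2 131.6] [13.1 13.7] 40.7
  [311, 205, 22, 23, 404] z 134.6 [527.2 297.8] [12.4 13.1] 82.4
  [28, 234, 28, 23, 474] z 134.6 [524.1 128.5] [12.8 14. ] 20.1
  [311, 238, 21, 22, 389] z 134.6 [547. 295.] [12.1 13.2] 82.3
  [34, 265, 28, 23, 452] z 134.5 [543.9 125.8] [12.7 14. ] 18.7
  [311, 269, 21, 22, 377] z 134.5 [566.8 292.5] [12.4 13.2] 83.4
knob
  [186, 346, 14, 17, 76] z 121.0 [613.5 196.5] [ 4.6 13.5] 47.3
  [421, 256, 10, 9, 58] z 121.7 [617.9 200.3] [14.9 17.3] 50.5
[545.45384342 295.87683633 221.18766916]
```

View pics/s5.png

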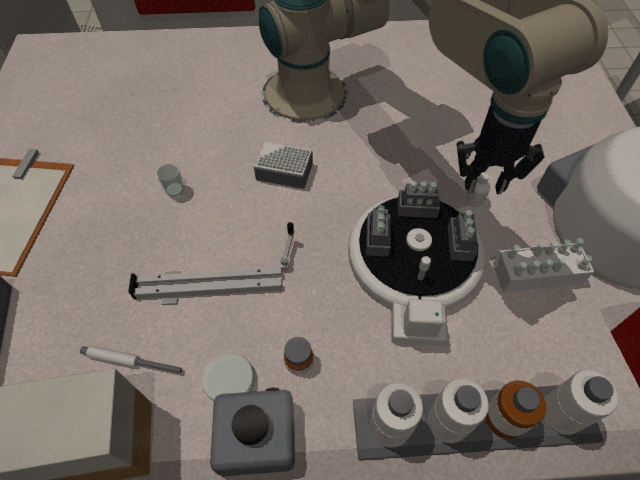

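```bash
python3 -m crank '{"linear":[[-0.06,-0.06,0],[-0.12,-0.12,0],[-0.168,-0.1685,0],[-0.168,-0.1685,0.05],[-0.168,-0.1685,0.13],[-0.168,-0.1685,0.2],[-0.168,-0.1685,0.2575],[-0.168,-0.1685,0.2575],[-0.168,-0.1685,0.2575],[-0.168,-0.1685,0.2575],[-0.168,-0.1685,0.2575],[-0.168,-0.1685,0.2575]],"rot":[[0,0,0],[0,0,0],[0,0,0],[0,0,0],[0,0,0],[0,0,0],[0,0,0],[0,0,0],[0,0,0],[0,0,0],[0,0,0],[0,0,0]],"jaw":[0.5,0.5,0.5,0.5,0.5,0.5,0.5,0.5,0,0,0,0]}' 40
python3 - <<'E'
import numpy as np
a0=np.radians(-7.1); tot=np.radians(359.6); n=72
t=a0+np.linspace(0,tot,n+1); p=85*np.c_[np.cos(t),np.sin(t)]
g=np.radians(172.9); X=np.array([np.cos(g),np.sin(g)]); Y=np.array([np.sin(g),-np.cos(g)])
for a in range(0,n,12): print('['+','.join('[%.3f,%.3f,0]'%((q-p[a])@X/500,(q-p[a])@Y/500) for q in p[a+1:a+13])+']')
E
```

```text
clock: 31.1
tcp_pos: [619.1, 202.0, 93.9]
tool_rot: [0.001, 0.062, 0.998, 0.0]
force: [-0.6, -0.7, 2.9]
width: 16.8
grip_force: 39.9
[[0.001,0.015,0],[0.003,0.029,0],[0.006,0.044,0],[0.010,0.058,0],[0.016,0.072,0],[0.023,0.085,0],[0.031,0.097,0],[0.040,0.109,0],[0.050,0.120,0],[0.061,0.130,0],[0.072,0.139,0],[0.085,0.147,0]]
[[0.013,0.007,0],[0.027,0.013,0],[0.041,0.017,0],[0.055,0.020,0],[0.070,0.022,0],[0.085,0.023,0],[0.100,0.022,0],[0.114,0.020,0],[0.129,0.017,0],[0.143,0.013,0],[0.157,0.007,0],[0.170,0.000,0]]
[[0.013,-0.008,0],[0.024,-0.017,0],[0.035,-0.027,0],[0.045,-0.038,0],[0.054,-0.050,0],[0.062,-0.062,0],[0.069,-0.075,0],[0.075,-0.089,0],[0.079,-0.103,0],[0.083,-0.117,0],[0.085,-0.132,0],[0.085,-0.147,0]]
[[-0.001,-0.015,0],[-0.002,-0.029,0],[-0.006,-0.044,0],[-0.010,-0.058,0],[-0.016,-0.072,0],[-0.022,-0.085,0],[-0.030,-0.098,0],[-0.039,-0.109,0],[-0.049,-0.120,0],[-0.060,-0.130,0],[-0.072,-0.139,0],[-0.084,-0.147,0]]
[[-0.013,-0.007,0],[-0.027,-0.013,0],[-0.041,-0.017,0],[-0.055,-0.020,0],[-0.070,-0.022,0],[-0.085,-0.023,0],[-0.100,-0.023,0],[-0.114,-0.021,0],[-0.129,-0.018,0],[-0.143,-0.013,0],[-0.157,-0.008,0],[-0.170,-0.001,0]]
[[-0.013,0.008,0],[-0.024,0.017,0],[-0.035,0.027,0],[-0.045,0.038,0],[-0.054,0.049,0],[-0.063,0.062,0],[-0.069,0.075,0],[-0.075,0.089,0],[-0.080,0.103,0],[-0.083,0.117,0],[-0.085,0.132,0],[-0.086,0.147,0]]
```

```bash
python3 -m crank '{"linear":[[0.001,0.015,0],[0.003,0.029,0],[0.006,0.044,0],[0.010,0.058,0],[0.016,0.072,0],[0.023,0.085,0],[0.031,0.097,0],[0.040,0.109,0],[0.050,0.120,0],[0.061,0.130,0],[0.072,0.139,0],[0.085,0.147,0]],"rot":[[0,0,0],[0,0,0],[0,0,0],[0,0,0],[0,0,0],[0,0,0],[0,0,0],[0,0,0],[0,0,0],[0,0,0],[0,0,0],[0,0,0]],"jaw":[0,0,0,0,0,0,0,0,0,0,0,0]}'
```

```text
clock: 32.3
tcp_pos: [585.6, 279.7, 93.7]
tool_rot: [0.001, 0.062, 0.998, -0.001]
force: [-2.3, -9.1, 8.5]
width: 16.7
grip_force: 40.7
```

```bash
python3 -m crank '{"linear":[[0.013,0.007,0],[0.027,0.013,0],[0.041,0.017,0],[0.055,0.020,0],[0.070,0.022,0],[0.085,0.023,0],[0.100,0.022,0],[0.114,0.020,0],[0.129,0.017,0],[0.143,0.013,0],[0.157,0.007,0],[0.170,0.000,0]],"rot":[[0,0,0],[0,0,0],[0,0,0],[0,0,0],[0,0,0],[0,0,0],[0,0,0],[0,0,0],[0,0,0],[0,0,0],[0,0,0],[0,0,0]],"jaw":[0,0,0,0,0,0,0,0,0,0,0,0]}'
```

```text
clock: 33.5
tcp_pos: [502.5, 290.3, 93.8]
tool_rot: [0.003, 0.062, 0.998, 0.0]
force: [4.8, -5.6, 4.4]
width: 16.8
grip_force: 40.4
```

```bash
python3 -m crank '{"linear":[[0.013,-0.008,0],[0.024,-0.017,0],[0.035,-0.027,0],[0.045,-0.038,0],[0.054,-0.050,0],[0.062,-0.062,0],[0.069,-0.075,0],[0.075,-0.089,0],[0.079,-0.103,0],[0.083,-0.117,0],[0.085,-0.132,0],[0.085,-0.147,0]],"rot":[[0,0,0],[0,0,0],[0,0,0],[0,0,0],[0,0,0],[0,0,0],[0,0,0],[0,0,0],[0,0,0],[0,0,0],[0,0,0],[0,0,0]],"jaw":[0,0,0,0,0,0,0,0,0,0,0,0]}'
python3 -m crank '{"linear":[[-0.001,-0.015,0],[-0.002,-0.029,0],[-0.006,-0.044,0],[-0.010,-0.058,0],[-0.016,-0.072,0],[-0.022,-0.085,0],[-0.030,-0.098,0],[-0.039,-0.109,0],[-0.049,-0.120,0],[-0.060,-0.130,0],[-0.072,-0.139,0],[-0.084,-0.147,0]],"rot":[[0,0,0],[0,0,0],[0,0,0],[0,0,0],[0,0,0],[0,0,0],[0,0,0],[0,0,0],[0,0,0],[0,0,0],[0,0,0],[0,0,0]],"jaw":[0,0,0,0,0,0,0,0,0,0,0,0]}'
```

```text
clock: 34.7
tcp_pos: [450.5, 223.9, 93.7]
tool_rot: [0.002, 0.061, 0.998, 0.001]
force: [0.9, 2.2, 7.1]
width: 16.7
grip_force: 40.6
clock: 35.9
tcp_pos: [482.3, 144.6, 93.7]
tool_rot: [-0.0, 0.062, 0.998, -0.0]
force: [-5.6, -3.3, 12.1]
width: 16.6
grip_force: 41.1
```

```bash
python3 -m crank '{"linear":[[-0.013,-0.007,0],[-0.027,-0.013,0],[-0.041,-0.017,0],[-0.055,-0.020,0],[-0.070,-0.022,0],[-0.085,-0.023,0],[-0.100,-0.023,0],[-0.114,-0.021,0],[-0.129,-0.018,0],[-0.143,-0.013,0],[-0.157,-0.008,0],[-0.170,-0.001,0]],"rot":[[0,0,0],[0,0,0],[0,0,0],[0,0,0],[0,0,0],[0,0,0],[0,0,0],[0,0,0],[0,0,0],[0,0,0],[0,0,0],[0,0,0]],"jaw":[0,0,0,0,0,0,0,0,0,0,0,0]}'
```

```text
clock: 37.1
tcp_pos: [567.7, 133.3, 93.8]
tool_rot: [0.001, 0.062, 0.998, -0.0]
force: [-0.2, -5.3, 8.7]
width: 16.7
grip_force: 40.8
```

```bash
python3 -m crank '{"linear":[[-0.013,0.008,0],[-0.024,0.017,0],[-0.035,0.027,0],[-0.045,0.038,0],[-0.054,0.049,0],[-0.063,0.062,0],[-0.069,0.075,0],[-0.075,0.089,0],[-0.080,0.103,0],[-0.083,0.117,0],[-0.085,0.132,0],[-0.086,0.147,0]],"rot":[[0,0,0],[0,0,0],[0,0,0],[0,0,0],[0,0,0],[0,0,0],[0,0,0],[0,0,0],[0,0,0],[0,0,0],[0,0,0],[0,0,0]],"jaw":[0,0,0,0,0,0,0,0,0,0,0,0]}'
python3 -m crank '{"linear":[[0,0,0],[0,0,0],[0,0,0],[0,0,0],[0,0,0],[0,0,-0.05],[0,0,-0.13],[0,0,-0.22],[0.05,0,-0.31],[0.13,0,-0.38],[0.16,0,-0.4],[0.16,0,-0.4]],"rot":[[0,0,0],[0,0,0],[0,0,0],[0,0,0],[0,0,0],[0,0,0],[0,0,0],[0,0,0],[0,0,0],[0,0,0],[0,0,0],[0,0,0]],"jaw":[0,0,0,0.5,0.5,0.5,0.5,0.5,0.5,0.5,0.5,0.5]}'
python3 - <<'E'
from h import *
for n in ('wrist','scene'):
    P=cloud(cap(n))
    print(n,'blocks');rects(P,112,121,(400,680,60,340),40);print('rims');rects(P,78,95,(400,640,60,340),300);print('knob');rects(P,119,126,(580,660,140,240),10);rects(P,100,108,(640,780,120,260))
    print('stop');rects(P,58,68,(440,640,-100,40),8)
E
```

```text
clock: 38.3
tcp_pos: [619.1, 201.9, 93.8]
tool_rot: [0.001, 0.062, 0.998, 0.0]
force: [-1.6, -2.0, 8.4]
width: 16.9
grip_force: 40.8
clock: 39.5
tcp_pos: [537.9, 212.2, 295.6]
tool_rot: [0.002, 0.061, 0.998, 0.001]
force: [-0.6, -0.3, 1.0]
width: 43.1
grip_force: 0.0
wrist blocks
  [278, 80, 86, 45, 2682] z 116.6 [449.5 220.5] [63.7 30. ] 84.2
  [407, 173, 42, 80, 2016] z 116.5 [544.4 295.3] [30.5 64.3] 84.5
  [196, 177, 45, 79, 2021] z 116.6 [526.3 128. ] [30.4 64.1] 83.7
  [314, 300, 21, 15, 150] z 119.2 [614.1 202.6] [17.3  9.4] 88.3
rims
  [269, 76, 103, 60, 1543] z 86.6 [450.5 220.3] [82.2 45.1] 84.0
  [391, 157, 57, 95, 1003] z 86.3 [543.  294.8] [45.5 82.5] 83.7
  [196, 161, 61, 93, 1015] z 86.4 [525.2 128.1] [45.3 82. ] 84.1
knob
  [315, 303, 20, 20, 293] z 121.2 [617.8 202.7] [16.5 16.2] 33.1
  [289, 372, 64, 41, 2434] z 103.1 [709.6 187.2] [60.1 44.6] 82.2
stop
  [26, 172, 20, 16, 226] z 63.3 [481.3 -47.4] [13.5 13.7] 44.3
scene blocks
  [405, 184, 32, 14, 281] z 116.8 [449.7 220.3] [64.4 33.5] 85.6
  [372, 209, 17, 30, 284] z 116.9 [526.3 127.6] [30.3 66.5] 84.1
  [458, 212, 20, 29, 275] z 116.7 [543.  295.1] [30.8 67.5] 84.8
rims
  [398, 190, 41, 22, 423] z 86.0 [451.  220.5] [83.9 49.7] 85.6
  [367, 214, 24, 37, 336] z 86.4 [524.8 127.8] [45.  84.8] 84.1
  [449, 217, 29, 37, 361] z 85.8 [542.3 294.7] [45.4 83.7] 84.3
knob
  [422, 256, 10, 9, 59] z 122.1 [618.1 203. ] [15.4 16.1] 44.4
  [408, 299, 36, 25, 768] z 103.5 [710.5 186.8] [60.6 44.7] 83.5
stop
  [287, 222, 7, 7, 36] z 64.2 [482.2 -48.6] [11.3 12.1] 47.3
```

```bash
python3 -m crank '{"linear":[[0.005,-0.05,0],[0.01,-0.1,0],[0.015,-0.16,0],[0.02,-0.22,0],[0.025,-0.28,0],[0.03,-0.34,0],[0.035,-0.4,0],[0.04,-0.46,0],[0.045,-0.5,0],[0.049,-0.528,0],[0.049,-0.528,0],[0.049,-0.528,0]],"rot":[[0,0,0.0461],[0,0,0.0921],[0,0,0.1382],[0,0,0.1842],[0,0,0.2303],[0,0,0.2764],[0,0,0.3224],[0,0,0.3685],[0,0,0.4145],[0,0,0.4606],[0,0,0.4606],[0,0,0.4606]],"jaw":[0.4,0.4,0.4,0.4,0.4,0.4,0.4,0.4,0.4,0.4,0.4,0.4]}' 25
python3 - <<'E'
from h import *
P=cloud(cap('wrist'));rects(P,58,68,(440,640,-100,40),8);print(manip.read_state()['tcp_pos'])
E
```

```text
clock: 40.8
tcp_pos: [482.2, -47.8, 290.6]
tool_rot: [-0.001, 0.706, 0.708, -0.001]
force: [0.4, -0.0, 0.3]
width: 34.0
grip_force: 0.0
  [317, 201, 15, 16, 178] z 63.5 [481.  -47.8] [12.9 13.5] 0.4
[482.30871547 -47.39259436 290.93890645]
```

```bash
python3 -m crank '{"linear":[[0,0,0.1],[0,0,0.2],[0,0,0.3],[0,0,0.38],[0,0,0.44],[0,0,0.48],[0,0,0.5],[0,0,0.5],[0,0,0.5],[0,0,0.5],[0,0,0.5],[0,0,0.5]],"rot":[[0,0,0],[0,0,0],[0,0,0],[0,0,0],[0,0,0],[0,0,0],[0,0,0],[0,0,0],[0,0,0],[0,0,0],[0,0,0],[0,0,0]],"jaw":[0.4,0.4,0.4,0.4,0.4,0.4,0.4,0.4,0,0,0,0]}' 25
python3 - <<'E'
import numpy as np
c=np.array([546.4,-64]);t=np.linspace(2.9,-0.05,25)
p=np.c_[c[0]+66*np.cos(t),c[1]+66*np.sin(t)]
for a in (0,12): print('['+','.join('[%.3f,%.3f,0]'%((q[1]-p[a][1])/500,(q[0]-p[a][0])/500) for q in p[a+1:a+13])+']')
E
```

```text
clock: 42.05
tcp_pos: [481.7, -47.4, 43.3]
tool_rot: [-0.001, 0.707, 0.707, -0.0]
force: [-6.4, 2.3, 4.1]
width: 12.9
grip_force: 25.6
[[0.015,0.005,0],[0.030,0.012,0],[0.044,0.020,0],[0.057,0.030,0],[0.068,0.042,0],[0.078,0.055,0],[0.086,0.069,0],[0.093,0.083,0],[0.097,0.099,0],[0.100,0.115,0],[0.100,0.131,0],[0.099,0.147,0]]
[[-0.003,0.016,0],[-0.009,0.031,0],[-0.016,0.046,0],[-0.025,0.059,0],[-0.035,0.072,0],[-0.047,0.083,0],[-0.060,0.092,0],[-0.074,0.100,0],[-0.089,0.106,0],[-0.105,0.110,0],[-0.121,0.112,0],[-0.137,0.113,0]]
```

```bash
python3 -m crank '{"linear":[[0.015,0.005,0],[0.030,0.012,0],[0.044,0.020,0],[0.057,0.030,0],[0.068,0.042,0],[0.078,0.055,0],[0.086,0.069,0],[0.093,0.083,0],[0.097,0.099,0],[0.100,0.115,0],[0.100,0.131,0],[0.099,0.147,0]],"rot":[[0,0,0],[0,0,0],[0,0,0],[0,0,0],[0,0,0],[0,0,0],[0,0,0],[0,0,0],[0,0,0],[0,0,0],[0,0,0],[0,0,0]],"jaw":[0,0,0,0,0,0,0,0,0,0,0,0]}'
python3 -m crank '{"linear":[[-0.003,0.016,0],[-0.009,0.031,0],[-0.016,0.046,0],[-0.025,0.059,0],[-0.035,0.072,0],[-0.047,0.083,0],[-0.060,0.092,0],[-0.074,0.100,0],[-0.089,0.106,0],[-0.105,0.110,0],[-0.121,0.112,0],[-0.137,0.113,0]],"rot":[[0,0,0],[0,0,0],[0,0,0],[0,0,0],[0,0,0],[0,0,0],[0,0,0],[0,0,0],[0,0,0],[0,0,0],[0,0,0],[0,0,0]],"jaw":[0,0,0,0,0,0,0,0,0,0,0,0]}'
python3 -m crank '{"linear":[[0,0,0],[0,0,0]],"rot":[[0,0,0],[0,0,0]],"jaw":[0,0]}'
```

```text
clock: 43.25
tcp_pos: [556.5, 1.6, 43.0]
tool_rot: [0.001, 0.707, 0.707, 0.0]
force: [-2.9, 1.2, 2.2]
width: 13.1
grip_force: 25.7
clock: 44.45
tcp_pos: [611.9, -63.2, 42.3]
tool_rot: [-0.004, 0.707, 0.707, 0.003]
force: [-8.2, 37.6, 9.8]
width: 13.1
grip_force: 27.1
clock: 44.65
tcp_pos: [611.9, -63.2, 42.3]
tool_rot: [-0.003, 0.706, 0.708, 0.002]
force: [-7.4, 15.5, 8.0]
width: 12.4
grip_force: 26.8
```

```bash
python3 -m crank '{"linear":[[0,0,0],[0,0,0],[0,0,0],[0,0,-0.06],[0,0,-0.15],[0,0,-0.25],[0,-0.05,-0.35],[0,-0.1,-0.45],[0,-0.15,-0.5],[0,-0.15,-0.5],[0,-0.15,-0.5]],"rot":[[0,0,0],[0,0,0],[0,0,0],[0,0,0],[0,0,0],[0,0,0],[0,0,0],[0,0,0],[0,0,0],[0,0,0],[0,0,0]],"jaw":[0.4,0.4,0.4,0.4,0.4,0.4,0.4,0.4,0.4,0.4,0.4]}'
python3 - <<'E'
from h import *
c=cap('wrist');P=cloud(c);rects(P,58,68,(440,660,-120,40),8)
c=cap('scene');P=cloud(c);cv2.imwrite('pics/s6.png',c['color']);rects(P,58,68,(440,640,-100,40),5)
print('carousel');rects(P,78,95,(400,640,60,340),100);rects(P,112,121,(400,640,60,340),40)
E
```

```text
clock: 45.75
tcp_pos: [537.2, -67.3, 293.4]
tool_rot: [0.001, 0.707, 0.707, 0.001]
force: [-0.3, 0.5, 0.1]
width: 34.2
grip_force: 0.0
  [396, 196, 16, 15, 185] z 63.3 [611.3 -62.9] [13.  13.8] 88.1
  [281, 277, 7, 8, 45] z 63.3 [611.5 -63.4] [12.9 13.8] 28.7
carousel
  [398, 190, 41, 22, 429] z 85.7 [450.5 220.2] [83.2 48.4] 85.2
  [367, 214, 24, 38, 338] z 86.6 [525.  127.8] [45.4 85.4] 83.9
  [449, 217, 29, 38, 359] z 86.0 [542.7 294.4] [45.5 85.3] 84.6
  [405, 184, 32, 14, 276] z 117.1 [449.5 220.3] [63.9 31.6] 84.4
  [372, 209, 17, 29, 286] z 117.1 [526.7 127.3] [30.2 67.7] 84.1
  [458, 212, 20, 29, 279] z 117.0 [543.3 295.2] [30.9 65.4] 84.8
```

View pics/s6.png

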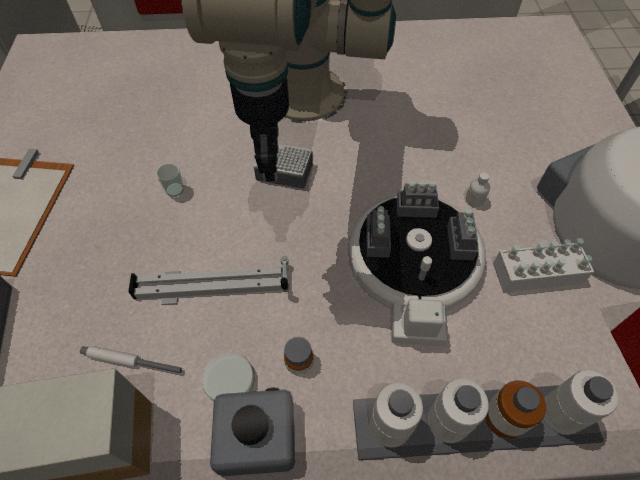

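```bash
python3 -c "
from workcell import manip
print(manip.close_job())"
```

```text
the job is handed in; nothing more can be done
None
```

The job is handed in: all three carriers stand fully down in the carousel pockets, the carousel has made one full anticlockwise turn (the knob stopped about 1.7°, roughly 2.5 mm, past my estimate of home), the stop is shut across the empty lane, and the bottle, jar and beaker were not touched.

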